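# Stand the green craft kit on the display board

## Robot

A 7-joint arm with a two-finger parallel gripper is mounted at the origin on the work surface. World frame = base frame: x ahead of the robot, y to its left, z up, the work surface at z = 0. Lengths are in m, angles in rad, forces in N, time in s.
With the tool pointing down it reaches from about 0.35 to 0.9 m from the base axis. Payload 7.2 kg.
Tool frame: the origin (TCP) lies at the very end of the fingers, on their centre line; the grasp point (between the pads) lies 19 mm behind it; z points along the fingers, y is the line along which they close (so a half turn about z gives the same grasp; the last joint's range is limited). The gripper opens to 88 mm and grips with 3 to 60 N. Pads are 20 mm wide; open, the fingers measure 115 mm over their backs; the gripper's body (75 mm by 178 mm) begins 61 mm behind the grasp point.
Start: joints at [1.064, 0.411, -0.013, 1.596, 0.006, 1.134, -0.082], TCP at [0.266, -0.566, 0.223] pointing down, gripper open.
Joint ranges: [-2.95, 2.95], [-0.29, 1.99], [-1.47, 1.44], [0.14, 2.54], [-1.03, 4.17], [0.13, 1.85], [-2.86, 2.86]. Speed limits (rad/s): [2.39, 2.39, 3.01, 3.01, 3.14, 3.14, 3.14].

## Interface

Orientations are given as a rotation vector (axis times angle).
In Python, from workcell import move_pose, move_l, set_joints, set_gripper, wait, ik, snapshot, camera_params, PlanningError, sign_off, read_time_s, read_qpos, read_qd, read_tau, read_eef_pos, read_tcp_rot, read_force, read_torque, read_grip_width, read_finger_force gives the robot as it stands. Calls block until the motion is done:
- move_pose(position, orientation): joint-space move of the TCP to a pose.
- move_l(position, rotation=None, max_speed=0.15): straight line of the TCP; rotation=None keeps the orientation; max_speed is the mean speed in m/s.
- set_joints(angles): joint-space move.
- set_gripper(opening): opening from 0.0 (shut) to 1.0 (fully open); the grip force is fixed at half the most; returns when the fingers have stopped.
- wait(seconds).
- ik(position, orientation): joint angles nearest the present ones, or None.
- snapshot(name): name is "side" or "top"; returns the picture (384x512x3 uint8, blue, green, red); there is no depth.
- camera_params(name): a dict with "fx", "fy", "cx", "cy" (pixels), "R" (3x3) and "t" (3): a world point X has camera coordinates R X + t. Camera axes: x right, y down, z forward; pixel columns grow to the right and rows downward; lengths in m; the calibration is good to about 2 mm. A picture is of the moment at which its call begins. camera_params takes no time and is no camera call.
A pose or a line that the arm cannot do raises PlanningError and nothing moves.
- sign_off(): hands the job in; it is judged then, once.
Readings, each from a call of its own:
- read_time_s(): time.
- read_qpos(): joint angles.
- read_qd(): joint speeds.
- read_tau(): joint torques, N m.
- read_eef_pos(): TCP position.
- read_tcp_rot(): TCP orientation.
- read_force(): force on the tool from outside, world axes, zero at the start.
- read_torque(): the same for the moment, N m.
- read_grip_width(): opening from 0.0 (shut) to 1.0 (fully open).
- read_finger_force(): force on a finger pad.
Only numpy, scipy, OpenCV 4.12 (cv2) and the standard library are available. Lean on these libraries where they do the work, as an engineer would, in place of code of your own. Each camera call takes 0.05 s, during which the arm holds its last target. There are 200 camera calls.

## Task

Stand the green craft-kit box upright on one of its short ends on the empty straw mat of the wooden display board, in the middle of the mat, in line with the blue box that already stands beside it (broad faces the same way). Leave the blue box standing where it is and do not disturb the ochre box lying on the table; let go of the green box when it stands.

Things in the scene. Friction and masses are not known exactly. Their poses are not given: they have to be found in the camera images.
- green_kit_mid (a point): centre of the green kit box: loose rigid carton 104 x 60 x 30 mm, about 0.18 kg, at first lying flat on the table (centre 15 mm up), its length within 25 degrees of world y. x runs along the 104 mm length, y across the 60 mm width (the way to grip it), z through the 30 mm thickness. Both ends and both broad faces are alike: either end may be down, either face in front.
- spot (a point): centre of the empty straw mat, on the top surface of the wooden display board (fixed, 250 x 110 mm, 20 mm high). The mat is 88 x 60 mm and flush with the board. x runs along the length of the board, along the row of standing boxes: the width (60 mm) of a standing box lies along it; y runs across the board, the way the broad faces look; z is up. The board's centre is 70 mm from here towards +x, the second mat with the blue box 140 mm towards +x.
- blue_kit_mid (a point): centre of the blue kit box, same make and size and axes as the green one, loose, standing on a short end on the second mat of the board (its x axis is vertical, 60 mm width along the row). It must stay there.
- ochre_kit_mid (a point): centre of the ochre-yellow kit box, same make and size and axes, loose, lying flat on the table. It must be left alone.
Things that resemble listed ones, but are neither listed nor needed, are in the scene too. What is shaped like the part that bears green_kit_mid but black or pink is not meant.

How it is judged:
At the end, for the whole second after the job is handed in: The green box stands upright (within 10 degrees) on a short end on the board, its centre within 20 mm of the middle of the empty mat, its width along the board within 15 degrees, released; the blue and ochre boxes are where they were ((angle between green_kit_mid's own x axis and vertical below 0.175 rad or angle between green_kit_mid's own x axis and vertical above 2.9666 rad) and horizontal distance between green_kit_mid and spot below 0.02 m and z of green_kit_mid in the frame of spot between 0.047 and 0.057 m and angle between the y axis of green_kit_mid and the x axis of spot, either way round below 0.26 rad); the robot touches nothing.
It fails at once if the blue box is shifted by more than 20 mm or tipped (distance of blue_kit_mid from where it was at the start of the episode above 0.02 m).
It fails at once if the ochre box is shifted by more than 20 mm (distance of ochre_kit_mid from where it was at the start of the episode above 0.02 m).
It also fails if it takes over 40 s, if anything falls off the work surface, if the arm or the gripper's body presses on something with over 40 N, if the wrist force passes 120 N, or if a joint passes its speed limit or range.

## Working session

There is one attempt and no reset: what is moved stays moved. The work goes in short steps, each a Python script; the robot and the scene stay as the last script left them, time stands still between calls to the robot, and variables do not carry over. Pictures are saved under pics/ and viewed, at most 10 in all, crops included, and the job is handed in when it is done.

```bash
mkdir -p pics
python3 - <<'E'
from workcell import *
import cv2
for n in("top","side"):
    cv2.imwrite(f"pics/{n}0.png",snapshot(n)); print(n,camera_params(n))
E
```

```text
top {'fx': 347.0612463600808, 'fy': 347.0612463600808, 'cx': 260.5044566379825, 'cy': 196.5120603802835, 'R': array([[ 0.10694167, -0.99426389,  0.0016729 ],
       [-0.97305151, -0.10500551, -0.20529149],
       [ 0.20428958,  0.02032639, -0.97869945]]), 't': array([-0.04929854,  0.56309344,  0.75011586])}
side {'fx': 464.7400535172697, 'fy': 464.7400535172697, 'cx': 257.2873381699721, 'cy': 199.67921702401787, 'R': array([[-0.98580393, -0.16784636,  0.004268  ],
       [-0.1042555 ,  0.59199751, -0.79916816],
       [ 0.13161082, -0.78826807, -0.60109238]]), 't': array([0.5276879 , 0.13225763, 1.03992629])}
```

View pics/top0.png

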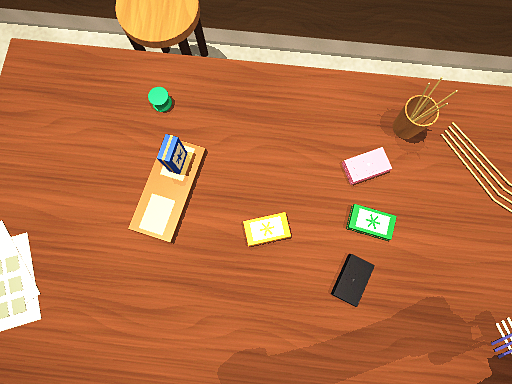

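View pics/side0.png

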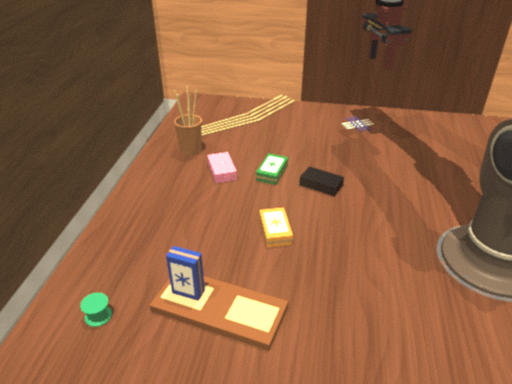

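The top view shows the green box at (372,222), ochre at (268,229), blue at about (172,155) and the empty mat at (157,215). Next I'll measure them.

```bash
cat > h.py <<'E'
import numpy as np, cv2
from workcell import *
def cast(n,uv,z):
    c=camera_params(n);R,t=np.array(c["R"]),np.array(c["t"]);o=-R.T@t
    uv=np.atleast_2d(uv).astype(float)
    d=np.c_[(uv[:,0]-c["cx"])/c["fx"],(uv[:,1]-c["cy"])/c["fy"],np.ones(len(uv))]@R
    return o+d*((z-o[2])/d[:,2])[:,None]
def rect(n,mask,z,near):
    """largest blob near pixel -> world rect at height z: centre, long axis angle, sizes"""
    cs,_=cv2.findContours(mask.astype(np.uint8),cv2.RETR_EXTERNAL,cv2.CHAIN_APPROX_NONE)
    cs=[c for c in cs if np.linalg.norm(c.reshape(-1,2).mean(0)-near)<25]
    c=max(cs,key=cv2.contourArea)
    P=cast(n,c.reshape(-1,2),z)[:,:2]
    b=cv2.boxPoints(cv2.minAreaRect((P*1000).astype(np.float32)))/1000
    e=[b[1]-b[0],b[2]-b[1]];e.sort(key=np.linalg.norm)
    return b.mean(0),np.degrees(np.arctan2(e[1][1],e[1][0]))%180,[np.linalg.norm(v)*1000 for v in e]
E
python3 - <<'E'
from h import *
np.set_printoptions(precision=4,suppress=True)
for n,g,m,o in(("top",(372,222),(157,215),(268,229)),("side",(272,167),(253,314),(276,226))):
    im=cv2.imread(f"pics/{n}0.png");hsv=cv2.cvtColor(im,cv2.COLOR_BGR2HSV);H,S,V=cv2.split(hsv)
    gm=(abs(H.astype(int)-62)<15)&(S>110)&(V>50)
    print(n,"mat px",hsv[m[1],m[0]],"board",hsv[m[1]+ (15 if n=="top" else 5),m[0]-(15 if n=="top" else -28)])
    print("green sil z.03",rect(n,gm,.03,g),"z0",rect(n,gm,0,g)[0])
    print("green label",rect(n,(S<90)&(V>150),.03,g))
    print("mat",rect(n,(S<135)&(V>170)&(abs(H.astype(int)-25)<15),.02,m))
    br=gm*0
    bright=(abs(H.astype(int)-62)<15)&(S>110)&(V>170)
    print("bright green",rect(n,bright,.03,g))
E
```

```text
top mat px [ 30  20 255] board [ 20 139 254]
green sil z.03 (array([ 0.538 , -0.2558], dtype=float32), np.float32(79.49406), [np.float32(64.74182), np.float32(108.92035)]) z0 [ 0.5431 -0.265 ]
green label (array([ 0.54  , -0.2591], dtype=float32), np.float32(78.920555), [np.float32(45.875435), np.float32(75.90208)])
mat (array([0.532 , 0.2509], dtype=float32), np.float32(168.47246), [np.float32(106.6525), np.float32(163.8581)])
bright green (array([ 0.5401, -0.2591], dtype=float32), np.float32(79.44571), [np.float32(59.189583), np.float32(103.20031)])
side mat px [ 29  70 255] board [ 14 165 122]
green sil z.03 (array([ 0.5368, -0.2497], dtype=float32), np.float32(79.593124), [np.float32(61.112083), np.float32(113.488174)]) z0 [ 0.5428 -0.2961]
green label (array([ 0.538 , -0.2577], dtype=float32), np.float32(79.66701), [np.float32(48.736576), np.float32(81.46391)])
mat (array([0.5018, 0.2576], dtype=float32), np.float32(168.41252), [np.float32(62.21724), np.float32(89.567245)])
bright green (array([ 0.5374, -0.2562], dtype=float32), np.float32(79.59311), [np.float32(57.483116), np.float32(101.04394)])
```

```bash
cat > plan.py <<'E'
from h import *
from scipy.spatial.transform import Rotation as Ro
Z=np.array([0,0,1.])
G=np.array([.539,-.258,.015]);TH=np.radians(79.5)
M=np.array([.5018,.2576,.02]);BX=np.radians(168.45-180)
def box0(s): x=s*np.array([np.cos(TH),np.sin(TH),0]);return np.c_[x,np.cross(Z,x),Z]
def box1(q): y=q*np.array([np.cos(BX),np.sin(BX),0]);return np.c_[-Z,y,np.cross(-Z,y)]
def tool(a,k): # tool axes in box frame
    z=np.array([np.sin(a),0,-np.cos(a)]);y=np.array([0,k,0.]);return np.c_[np.cross(y,z),y,z]
def tcp(B,c,a,k,off,back=0):
    T=B@tool(a,k);return c+B@off+T[:,2]*(.019-back),Ro.from_matrix(T).as_rotvec()
E
python3 - <<'E'
from plan import *
im=cv2.imread("pics/top0.png");H,S,V=cv2.split(cv2.cvtColor(im,cv2.COLOR_BGR2HSV))
print("mat top",rect("top",(S<80)&(V>170),.02,(157,215)))
np.set_printoptions(precision=2,suppress=True)
q0=read_qpos()
for deg in(30,45,60):
  a=np.radians(deg); off=np.array([-.012,0,(.003+.010*np.sin(a)+.019*np.cos(a))-.015])
  for s in(1,-1):
   for q in(1,-1):
    for k in(1,-1):
     c1=M+[0,0,.053]
     J=[ik(*tcp(box0(s),G,a,k,off,b)) for b in(0,.1)]+[ik(*tcp(box1(q),c1+[0,0,h],a,k,off,b)) for h,b in((.08,0),(0,0),(0,.1))]
     ok=[j is not None for j in J]
     if sum(ok)>=4: print(deg,s,q,k,off,ok); [print("   ",np.array(j)) for j in J if all(ok)]
E
```

```text
mat top (array([0.5040866 , 0.25697815], dtype=float32), np.float32(168.43823), [np.float32(60.01333), np.float32(87.98526)])
30 1 1 1 [-0.01  0.    0.01] [True, True, True, True, True]
    [ 0.51  0.79  0.19  1.67 -0.69  1.08 -2.21]
    [ 0.54  0.71  0.26  1.57 -0.63  1.27 -2.25]
    [ 0.89  0.93 -1.23  2.17 -0.57  0.29  0.33]
    [ 0.9   1.23 -1.27  2.17  0.4   0.18 -0.44]
    [ 0.96  0.86 -1.02  2.18 -0.79  0.5   0.68]
30 1 1 -1 [-0.01  0.    0.01] [True, True, True, True, True]
    [ 0.91  0.82 -0.41  1.64 -0.22  0.96  0.56]
    [ 0.96  0.74 -0.39  1.54 -0.23  1.15  0.56]
    [ 0.89  0.93 -1.23  2.17 -0.57  0.29 -2.81]
    [ 0.9   1.23 -1.27  2.17  0.4   0.18  2.7 ]
    [ 0.96  0.86 -1.02  2.18 -0.79  0.5  -2.46]
30 1 -1 1 [-0.01  0.    0.01] [True, True, True, True, False]
30 1 -1 -1 [-0.01  0.    0.01] [True, True, True, True, False]
30 -1 1 1 [-0.01  0.    0.01] [True, True, True, True, True]
    [ 0.04  0.67  0.02  1.9   0.75  0.79 -0.73]
    [ 0.17  0.56 -0.27  1.85  0.77  1.06 -0.75]
    [ 0.89  0.93 -1.23  2.17 -0.57  0.29  0.33]
    [ 0.9   1.23 -1.27  2.17  0.4   0.18 -0
[... 4605 characters left out ...]
    [ 0.62  0.86 -1.25  2.08  0.82  0.51  1.9 ]
    [ 0.76  0.59 -1.22  2.06  0.18  0.58  2.48]
60 -1 -1 1 [-0.01  0.    0.01] [True, True, True, True, True]
    [-0.23  0.92  0.1   1.84  1.01  1.14 -1.14]
    [-0.18  0.86 -0.15  1.77  1.    1.41 -1.15]
    [-0.14  0.88 -1.04  1.5   0.82  1.75  1.64]
    [-0.07  1.12 -1.25  1.54  1.04  1.82  1.48]
    [-0.23  0.92 -1.04  1.38  0.83  1.81  1.63]
60 -1 -1 -1 [-0.01  0.    0.01] [True, True, True, True, True]
    [ 0.43  1.13 -0.84  1.8   1.48  1.82  1.83]
    [ 0.15  0.96 -0.63  1.75  1.22  1.71  1.87]
    [-0.14  0.88 -1.05  1.5   0.82  1.75 -1.5 ]
    [-0.23  0.9  -0.85  1.55  0.79  1.57 -1.49]
    [-0.24  0.91 -1.02  1.38  0.82  1.8  -1.5 ]
```

```bash
cat >> plan.py <<'E'
M=np.array([.503,.2573,.02]);A=np.radians(50);S_,Q,K=-1,1,1
OFF=np.array([-.015,0,(.003+.010*np.sin(A)+.019*np.cos(A))-.015])
def pick(h=0,back=0): return tcp(box0(S_),G+[0,0,h],A,K,OFF,back)
def place(h=0,back=0): return tcp(box1(Q),M+[0,0,.0535+h],A,K,OFF,back)
E
python3 - <<'E'
from plan import *
np.set_printoptions(precision=3,suppress=True)
print(OFF,pick(),place(),read_time_s())
move_pose(*pick(.08,.1)); print(read_qpos())
move_l(*pick(0,.07)); move_l(*pick(),max_speed=.08)
print(read_force(),read_eef_pos(),read_qpos())
set_gripper(0.); print(read_grip_width()*88,read_finger_force(),read_force())
move_l(*pick(.1),max_speed=.12); print(read_grip_width()*88,read_force(),read_qpos(),read_time_s())
cv2.imwrite("pics/side1.png",snapshot("side"))
J=ik(*place(.14)); print(J)
E
```

```text
[-0.015  0.     0.008] (array([ 0.539, -0.258,  0.011]), array([ 1.878,  1.562, -0.876])) (array([0.504, 0.262, 0.074]), array([-2.017, -1.647, -0.734])) 0.1
[-0.02   0.627 -0.279  1.786  0.928  1.407 -0.959]
[ 0.526 -0.133  0.197] [ 0.539 -0.257  0.011] [ 0.045  0.829 -0.204  1.86   1.098  1.184 -1.132]
60.57450217347844 29.997448325157166 [-0.781  0.742  0.958]
60.07717194590921 [-0.18  -0.194 -2.493] [ 0.066  0.664 -0.231  1.856  1.021  1.271 -0.979] 5.3
[ 0.505  0.357 -0.822  2.047 -0.651  0.623  0.05 ]
```

View pics/side1.png

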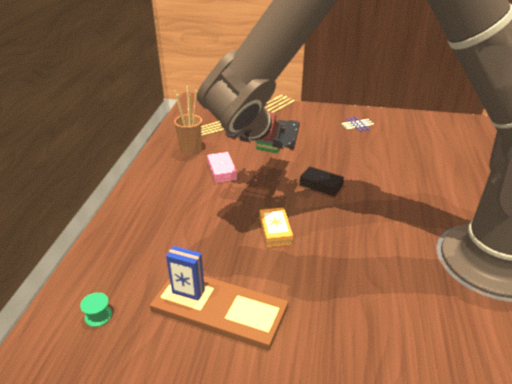

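The box is gripped (green at (268,148)) and the other boxes haven't moved. Next I'll carry it to above the mat and look again before lowering.

Run:
```python
from plan import *
np.set_printoptions(precision=3,suppress=True)
move_l(*pick(.2)); move_pose(*place(.18))
print(read_qpos(),read_grip_width()*88,read_force(),read_time_s())
a=snapshot("side");b=snapshot("top");cv2.imwrite("pics/c2.png",cv2.resize(np.hstack([a,b[:,:]]),(800,300)))
```

```text
[ 0.424  0.263 -0.702  2.01  -0.708  0.739  0.054] 60.08989589751936 [-0.272 -0.398 -0.664] 7.975
```

View pics/c2.png

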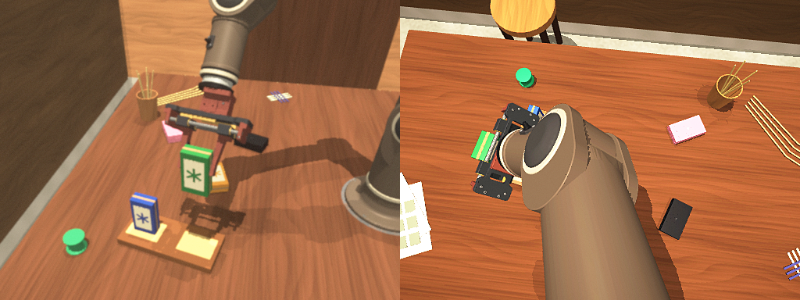

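Box hangs upright over the mat (left view (197,170)), in line with the blue one. Lowering.

Run:
```python
from plan import *
np.set_printoptions(precision=3,suppress=True)
move_l(*place(.02),max_speed=.1); f0=np.array(read_force()); print(f0)
for h in np.arange(.004,-.0045,-.001):
    move_l(*place(h),max_speed=.02); f=np.array(read_force())-f0
    print(h,f)
    if f[2]>2.5: break
print(read_eef_pos(),place(h)[0],read_time_s())
a=snapshot("side");cv2.imwrite("pics/s3.png",a)
```

```text
[-0.944 -0.039 -1.378]
0.004 [ 0.729  1.263 -0.384]
0.003 [ 1.106 -0.648 -1.069]
0.002 [ 0.771  1.272 -0.338]
0.001 [ 1.303 -0.094 -0.232]
0.0 [ 0.624 -0.759 -0.256]
-0.001 [-0.127 -1.17   3.74 ]
[0.504 0.262 0.073] [0.504 0.262 0.073] 12.025
```

View pics/s3.png

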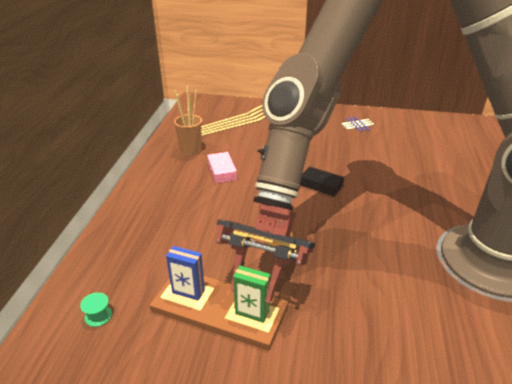

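The box has touched down on the mat, with its foot near (250,318), in line with the blue box. Releasing and backing off along the tool axis.

Run:
```python
from plan import *
set_gripper(1.); wait(.2)
move_l(*place(-.001,.05),max_speed=.06); move_l(*place(.03,.14)); wait(.5)
print(read_time_s(),read_force())
a=snapshot("side");cv2.imwrite("pics/s4.png",a)
H,S,V=cv2.split(cv2.cvtColor(a,cv2.COLOR_BGR2HSV))
# top face: bright green near expected; centre of white label (vertical plane) by rays is skipped
mid=place()[0]
c=camera_params("side");p=np.array(c["R"])@np.array([M[0],M[1],.124])+c["t"]
print("expected top centre px",c["fx"]*p[0]/p[2]+c["cx"],c["fy"]*p[1]/p[2]+c["cy"])
g=(abs(H.astype(int)-62)<15)&(S>110)&(V>40);g[:260]=0;g[:,:200]=0
cv2.imwrite("pics/s4c.png",cv2.resize(a[220:360,130:310],None,fx=4,fy=4))
```

```text
15.3 [0.21182095 0.52323428 0.68473713]
expected top centre px 251.2148169624149 274.28327508206394
```

View pics/s4.png

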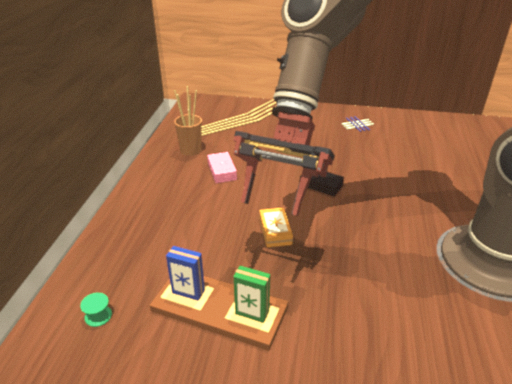

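View pics/s4c.png

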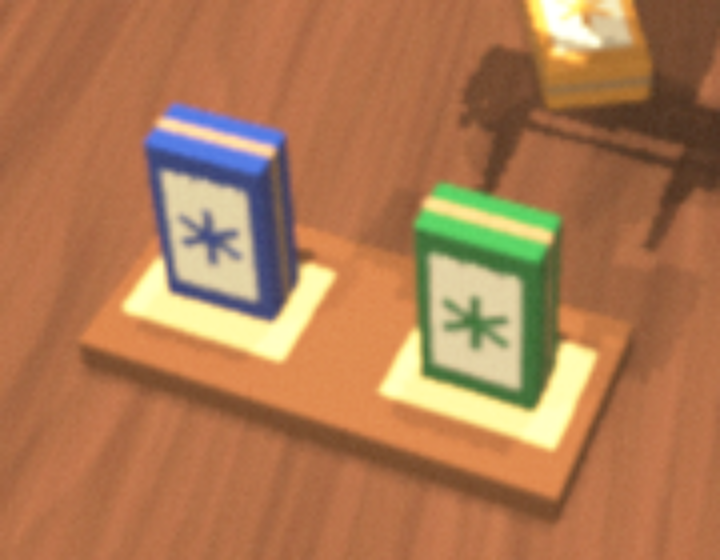

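The green box stands upright and free. Its top centre is at about (252,273), against the expected (251,274), and the blue and ochre boxes are where they were.

```bash
python3 -c "
from workcell import *
print(sign_off())"
```

```text
the job is handed in; nothing more can be done
None
```

The green box is standing upright and released in the middle of the empty mat, in line with the blue box; the blue and ochre boxes look unmoved in the last picture, and the job was handed in after about 15 s (no verdict was returned).

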